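Seat a food pan in its bench holder and lock the jaw

TASK

Slide the holder's jaw along until the steel pan sits snugly between the jaw and the fixed stop, without ramming it. Then lock the jaw: turn the red knob clockwise until it suddenly goes stiff, give it just 30 degrees more, and let go. Do not overtighten it, and leave the bowl, tub and scraper where they are.

Things in the scene. Friction and masses are not known exactly. Their poses are not given: they have to be found in the camera images.
- holder: Pan holder fixed to the bench: green board 200 (x) x 400 (y) x 20 mm; origin at the centre of its underside, y runs along the board towards the fixed stop, z up. The stop is a steel plate across the +y end, inner face at y = +160 mm, 70 mm high above the board.
- jaw: Sliding aluminium jaw block on the board, 130 (x) x 70 (y) x 72 mm, black face towards the stop; origin at the centre of its underside, axes as the holder's. Slides only along the holder's y, friction about 2.5 N, stays where it is left; push it, or pull it by its knob. With the pan seated its origin is at y = +17 mm in the holder's frame.
- knob_grip (a point): Red knob on top of the jaw, axis vertical at the jaw's centre: black disc 48 mm across under a red bar grip 48 long, 14 thick, 34 mm high. Point on the axis, 15 mm below the bar's top, 126 mm above the bench; x along the bar. Clockwise from above tightens: free (0.03 N m) for a hidden 10 to 110 degrees, then the torque jumps to 0.30 N m turning (0.1 or more felt at rest), growing 0.20 N m per radian. Stays where it is left.
- pan_center (a point): Centre (half-way up) of the loose open steel pan, about 0.35 kg, 176 (x) x 108 (y, over the rim) x 65 mm high, standing on the board between jaw and stop; axes as the holder's when square. It starts 5 to 14 mm short of the stop (jaw and pan together take up to 10 N to slide); pushed against the stop its centre is at y = +106 mm in the holder's frame.
- shoe_face (a point): Clamp shoe hidden inside the jaw; screw pitch 3 mm a turn, so from the bite it goes down only 0.008 mm per degree: far less than the noise of any reading. It moves once the knob is stiff, and stays pressed: turning the knob back a little does not lift it again.
- shoe_zero (a point): Where the shoe bites (the point inside the jaw, 30 mm above its underside, at which shoe_face stands when the knob just goes stiff).
- bowl: Steel mixing bowl, 140 mm across, 75 mm high; origin under its centre. Bystander.
- tub: Pale see-through plastic tub with a white lid, 90 mm across, 120 mm high; origin under its centre. Bystander.
- scraper: Red-handled scraper lying flat, 240 mm long; origin under its middle. Bystander.
Things that resemble listed ones, but are neither listed nor needed, are in the scene too. Leave any orange look-alike of the part that bears pan_center alone.

How it is judged (in metres and radians):
On the way, in this order (a step that is already met when the one before it is completed fails the run):
1. the pan is seated between jaw and stop (y of pan_center in the frame of holder above 0.1025 m and y of jaw in the frame of holder above 0.0135 m and angle between the x axis of pan_center and the x axis of holder, either way round below 0.05 rad and angle between pan_center's own z axis and vertical below 0.06 rad), for 0.1 s.
2. the knob is turned 15 to 45 degrees past the point where it goes stiff (z of shoe_face in the frame of shoe_zero between -0.000375 and -0.000125 m), for 0.2 s.
At the end, for the whole second after the job is handed in: The pan stands flat and square (within 3 degrees) between stop and jaw, pan and jaw each within 3.5 mm of their seated places along the board; the shoe stays pressed by what 15 to 45 degrees of turn past the point where the knob goes stiff give; knob and jaw are let go and the pan is at rest (all of step 1 and all of step 2 and linear speed of pan below 0.01 m/s and contact force between the fingers and jaw below 0.1 N); the robot touches nothing.
It fails at once if the knob is overtightened: more than 60 degrees past the point where it goes stiff (z of shoe_face in the frame of shoe_zero below -0.0005 m).
It fails at once if the knob is tightened while the jaw is still more than 6 mm from its seated place (z of shoe_face in the frame of shoe_zero below -0.000166667 m and y of jaw in the frame of holder below 0.011 m).
It fails at once if the jaw is rammed: pressed on the pan with more than 40 N (contact force between jaw and pan above 40 N).
It fails at once if the bowl, tub or scraper is moved more than 20 mm (distance of any of bowl, tub, scraper from where it was at the start of the episode above 0.02 m).
It also fails if it takes over 64 s, if anything falls off the work surface, if the arm or the gripper's body presses on something with over 40 N, if the wrist force passes 120 N, or if a joint passes its speed limit or range.

ROBOT

A 7-joint arm with a two-finger parallel gripper is mounted at the origin on the work surface. World frame = base frame: x ahead of the robot, y to its left, z up, the work surface at z = 0. Lengths are in mm, angles in rad, forces in N, time in s.
With the tool pointing down it reaches from about 425 to 1025 mm from the base axis. Payload 3.6 kg.
Tool frame: the origin (TCP) lies at the very end of the fingers, on their centre line; the grasp point (between the pads) lies 19 mm behind it; x points along the fingers, z is the direction in which the jaws open and shut, and the axes are right-handed (so a half turn about x gives the same grasp; the last joint's range is limited). The gripper opens to 85 mm and grips with 20 to 120 N. Pads are 22 mm wide; open, the fingers measure 114 mm over their backs; the gripper's body (76 mm by 85 mm) begins 54 mm behind the grasp point. The pads swing forward as they close: fully open they stand 13 mm farther back than shut.
Start: joints at [1.099, 0.591, 0.048, 1.609, -0.033, 0.943, -0.034], TCP at [267.437, -673.875, 231.302] pointing down, gripper open.
Joint ranges: [-2.69, 2.69], [-0.47, 2.24], [-1.27, 1.36], [0.19, 2.51], [-1.53, 4.68], [0.08, 2.07], [-3.09, 3.09]. Speed limits (rad/s): [2.57, 2.57, 3.14, 3.14, 3.14, 3.14, 3.14].

INTERFACE

Orientations are given as a rotation vector (axis times angle).
In Python, from rig import * gives the robot as it stands. The module is installed in compiled form; this text tells all that it offers.
- The arm moves only by the tool drive_tool, never from a script. Its argument "series" is one flat list of numbers, 7 for each row, row after row: the finger opening in mm, from 0 to 85.4, then the shift along the tool's x, y, z in units of 60 mm (1.0 is 60 mm), then the turn, a rotation vector about the tool's x, y, z in units of 5 degrees (1.0 is 5 degrees). A call has exactly 5 rows; each row is the pose to reach, as a shift and turn from the pose commanded when the call began, along the tool's axes at that moment; what a row does not reach only later rows make up. A row lasts 1/8 s, in which the tool goes at most 62.5 mm and 10.7 degrees, less where a joint would pass 70% of its speed; a pose out of reach is approached as far as the arm can. A call with a gripper value outside its range is refused whole. The fingers move at their own pace and stop on an object; "grip_force" is the grip in N (left out, the last holds). Time passes only in rows, so rows that repeat a pose let the fingers close, or fill a call up. It gives the time, the measured TCP pose, the force and the opening at its end, in the units of the state.
- state(): the state, without advancing time (a new reading comes with each control period).
- capture(name): name is "scene" or "top"; returns a dict with "img" (420x560x3 uint8, red, green, blue), "z_map" (420x560 float32, mm along the optical axis (not along the pixel's ray), 0 where there is no reading), "fx", "fy", "cx", "cy" (pixels), "k1" (the pictures are not rectified: a ray, as slopes to the right and down, at radius r is drawn at 1 + k1 r^2 times it, then the intrinsics apply), "view" (4x4, takes a point from world to camera coordinates). Camera axes: x right, y up, looking along -z (the intrinsics and any distortion apply to the point x, -y, -z); pixel columns grow to the right and rows downward; lengths in mm; the calibration is good to about 2 mm. A picture is of the moment at which its call begins.
- job_done(): hands the job in, once; it reports no verdict.
Trained networks look in a picture, given as the dict that the camera call returned (one of the last four; its "shot" number tells which), for a name from the list of things; names that differ only in an ending like _2 or _b are one class to them, and where a whole thing is asked for, a point or a joint stands for the part that bears it (a point fixed in the world has none). Each returns a list of dicts, best first, with "p" (0 to 1); they miss things now and then, are a little off and sometimes report something else, mostly with a low value. They report only what shows in the picture. A call takes as long as a camera call. They do not tell look-alikes from the thing itself.
- search_frame(picture, label): "centre" ([column, row] in pixels, amid what is visible of it).
The state is a dict: "t": time; "joints": joint angles; "joint_vel": joint speeds; "joint_efforts": joint torques, N m; "ee_pos": TCP position; "orientation": TCP orientation; "ft_force": force on the tool from outside, world axes, zero at the start; "ft_torque": the same for the moment, N m; "width": finger opening in mm.
Only numpy, scipy, OpenCV 4.12 (cv2) and the standard library are available. Lean on these libraries where they do the work, as an engineer would, in place of code of your own. Each camera call takes 0.05 s, during which the arm holds its last target.

## Working session

There is one attempt and no reset: what is moved stays moved. The work goes in short steps, Python scripts to look and compute and a tool call to move; the robot and the scene stay as the last step left them, time stands still between calls to the robot, and variables do not carry over. Pictures are saved under pics/ and viewed, and the job is handed in when it is done.

Besides the shell and the picture viewer there is one more tool, called after ">>>" as a command line: name --argument value ..., lists and objects as JSON in quotes. drive_tool: Moves the arm, as the interface text tells. Its arguments: {"type":"object","properties":{"series":{"type":"array"},"grip_force":{"type":"number"}},"required":["series"]}

```bash
mkdir -p pics
cat > h.py <<'E'
from rig import *
import numpy as np, cv2
from scipy.spatial.transform import Rotation as R
def px2w(c,u,v,z=None):
    """pixel to world; z: plane height, else depth map"""
    K=np.array([[c['fx'],0,c['cx']],[0,c['fy'],c['cy']],[0,0,1.]])
    x,y=cv2.undistortPoints(np.array([[[u,v]]],float),K,np.array([c['k1'],0,0,0.]),)[0,0]
    Vi=np.linalg.inv(np.array(c['view']))
    d=Vi[:3,:3]@np.array([x,-y,-1]); o=Vi[:3,3]
    if z is None: 
        s=c['z_map'][int(round(v)),int(round(u))]
    else: s=(z-o[2])/d[2]
    return o+s*d
def w2px(c,p):
    q=np.array(c['view'])@np.append(p,1); x,y=q[0]/-q[2],-q[1]/-q[2]
    k=1+c['k1']*(x*x+y*y); return c['fx']*x*k+c['cx'],c['fy']*y*k+c['cy']
E
python3 - <<'E'
from h import *
s=state(); print({k:np.round(v,3) for k,v in s.items()})
print(R.from_rotvec(s['orientation']).as_matrix().round(3))
for n in ['scene','top']:
    c=capture(n); cv2.imwrite(f'pics/{n}0.png',c['img'][:,:,::-1])
    print(n,np.linalg.inv(c['view'])[:3,3].round())
    for l in ['holder','jaw','knob_grip','pan_center','bowl','tub','scraper']:
        for d in search_frame(c,l)[:3]:
            u,v=d['centre']; print(l,round(d['p'],2),np.round([u,v]),px2w(c,u,v).round())
print(state()['t'])
E
```

```text
{'t': np.float64(0.0), 'joints': array([ 1.099,  0.592,  0.048,  1.61 , -0.033,  0.943, -0.034]), 'joint_vel': array([-0.001,  0.001,  0.   , -0.   , -0.001,  0.001, -0.001]), 'joint_efforts': array([ 1.0000e-03, -5.4869e+01,  1.5460e+00, -1.9812e+01,  9.0000e-03,
        9.0000e-03,  0.0000e+00]), 'ee_pos': array([ 267.143, -673.085,  230.121]), 'orientation': array([ 0.928,  1.367, -0.926]), 'ft_force': array([ 0.199,  0.303, -0.239]), 'ft_torque': array([-0.021, -0.022, -0.026]), 'width': np.float64(84.939)}
[[-0.001  0.929  0.369]
 [ 0.002  0.369 -0.929]
 [-1.    -0.    -0.002]]
scene [ 983.  742. 1126.]
holder 0.84 [266. 232.] [559. -37.  40.]
jaw 0.82 [264. 213.] [555. -52.  96.]
jaw 0.73 [246. 290.] [685.  77.  15.]
knob_grip 0.54 [262. 201.] [557. -60. 135.]
pan_center 0.83 [311. 125.] [ 193. -378.    1.]
pan_center 0.79 [302. 244.] [496.  37.  27.]
bowl 0.82 [244. 289.] [687.  71.  12.]
bowl 0.58 [268. 233.] [554. -38.  30.]
bowl 0.48 [189. 228.] [745. -91. 114.]
tub 0.73 [189. 228.] [745. -93. 115.]
scraper 0.94 [196. 178.] [ 622. -346.    5.]
top [416. -80. 962.]
holder 0.9 [287. 192.] [520. -82. 141.]
jaw 0.93 [283. 192.] [524. -74. 109.]
jaw 0.39 [199. 116.] [716. 127.   5.]
knob_grip 0.56 [282. 186.] [532. -74. 141.]
pan_center 0.91 [216. 206.] [501.  76.  23.]
pan_center 0.81 [404. 334.] [ 218. -353.    4.]
bowl 0.82 [199. 115.] [718. 127.   5.]
tub 0.68 [307. 106.] [ 704. -121.  120.]
scraper 0.73 [396. 152.] [ 635. -336.    7.]
0.8
```

View pics/scene0.png

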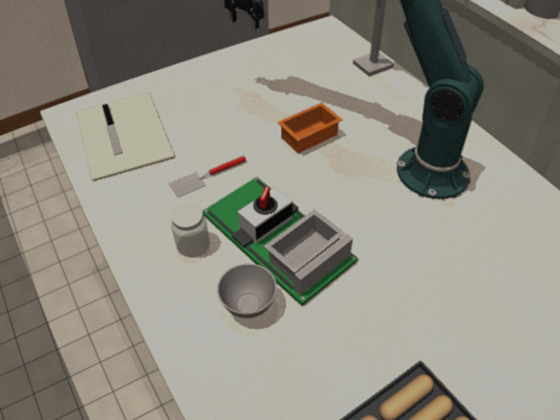

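View pics/top0.png

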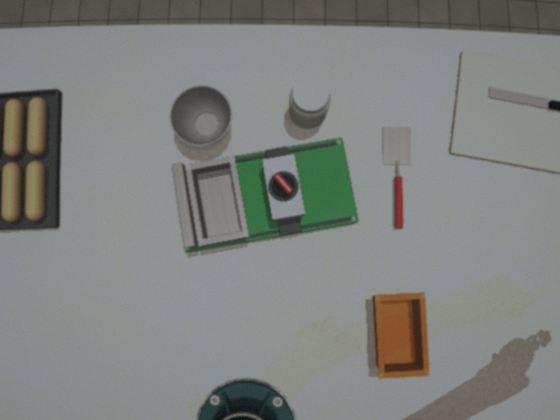

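Run:
```python
from h import *
c=capture('top'); im=c['img'][:,:,::-1]
cr=im[130:260,165:365]; cv2.imwrite('pics/crop0.png',cv2.resize(cr,None,fx=4,fy=4,interpolation=cv2.INTER_CUBIC))
hsv=cv2.cvtColor(im,cv2.COLOR_BGR2HSV)
g=cv2.inRange(hsv,(45,100,40),(80,255,255)); ys,xs=np.nonzero(g)
print('green',len(xs))
P=np.array([px2w(c,u,v,20) for u,v in zip(xs,ys)])[:,:2].astype(np.float32)
r=cv2.minAreaRect(P); print(r, cv2.boxPoints(r).round(1))
rd=cv2.inRange(hsv,(0,120,110),(8,255,255))|cv2.inRange(hsv,(172,120,110),(180,255,255))
rd[:, 310:]=0; ys,xs=np.nonzero(rd)
P=np.array([px2w(c,u,v,141) for u,v in zip(xs,ys)])[:,:2].astype(np.float32)
r=cv2.minAreaRect(P);print('red',len(xs),r,cv2.boxPoints(r).round(1))
# depth based heights
H=np.array([[px2w(c,u,v)for u in range(165,365)] for v in range(130,260)])
z=H[...,2]
for lo,hi,n in [(86,98,'jawtop'),(130,150,'knobtop'),(84,94,'b')]:
    m=(z>lo)&(z<hi); Q=H[m][:,:2].astype(np.float32); print(n,m.sum(),cv2.minAreaRect(Q),np.median(z[m]))
zz=np.clip(z/150*255,0,255).astype(np.uint8); cv2.imwrite('pics/z0.png',cv2.resize(cv2.applyColorMap(zz,cv2.COLORMAP_JET),None,fx=4,fy=4,interpolation=cv2.INTER_NEAREST))
```

```text
green 5656
((531.4201049804688, -39.00444030761719), (195.04051208496094, 377.397216796875), 10.874322891235352) [[ 400.1  127.9]
 [ 471.2 -242.7]
 [ 662.8 -205.9]
 [ 591.6  164.7]]
red 63 ((538.8447265625, -74.59278106689453), (43.893096923828125, 11.730198860168457), 42.34558868408203) [[518.7 -85. ]
 [526.6 -93.7]
 [559.  -64.1]
 [551.1 -55.5]]
jawtop 2613 ((520.3931274414062, 19.080482482910156), (182.4320526123047, 260.6559143066406), 11.261358261108398) 91.17218632163315
knobtop 175 ((538.714599609375, -74.5849380493164), (47.86998748779297, 14.025287628173828), 42.56675720214844) 140.7109562284694
b 2982 ((520.3931274414062, 19.080482482910156), (182.4320526123047, 260.6559143066406), 11.261358261108398) 89.64561223781448
```

View pics/crop0.png

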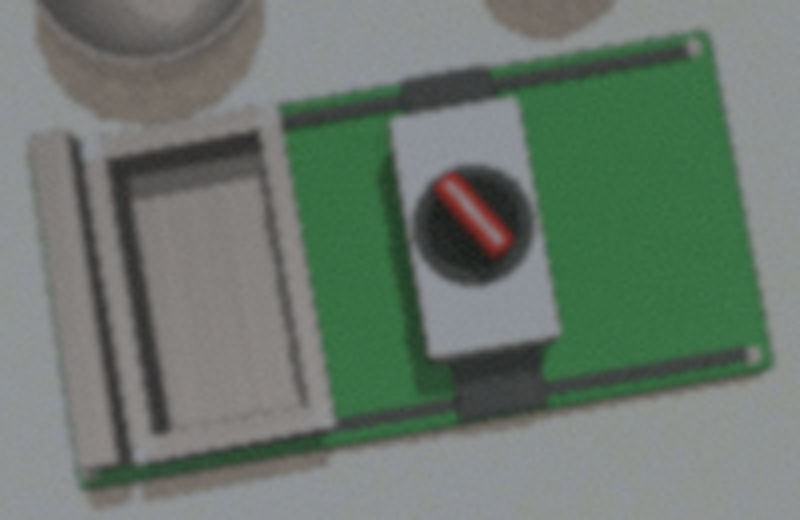

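View pics/z0.png

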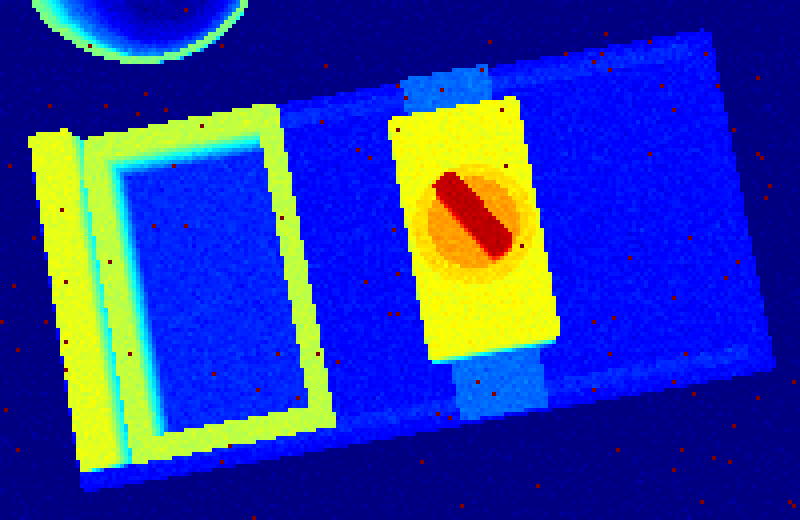

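```bash
cat >> h.py <<'E'
def cloud(c,rows=(125,265),cols=(160,370)):
    H=np.array([[px2w(c,u,v)for u in range(*cols)] for v in range(*rows)]); return H.reshape(-1,3)
E
python3 - <<'E'
from h import *
c=capture('top'); P=cloud(c); z=P[:,2]
im=c['img'][125:265,160:370].reshape(-1,3).astype(int)
# jaw top: between z 88..96, y< -20
m=(z>88.5)&(z<96)&(P[:,1]<-10)
print('jaw',m.sum(),cv2.minAreaRect(P[m][:,:2].astype(np.float32)))
m=(z>130)&(z<146);print('knob',P[m].mean(0).round(1),cv2.minAreaRect(P[m][:,:2].astype(np.float32)))
m=(z>76)&(z<88)&(P[:,1]>0)&(P[:,0]<600);print('rim z',np.percentile(z[m],[5,50,95]))
pts=P[m];
from collections import Counter
print(np.histogram(z[(P[:,1]>0)],bins=np.arange(60,100,2)))
print(cv2.minAreaRect(pts[:,:2].astype(np.float32)))
E
```

```text
jaw 1304 ((538.9776000976562, -74.3956527709961), (130.15484619140625, 69.89341735839844), 11.24860954284668)
knob [538.  -74.5 140.5] ((538.7817993164062, -74.4387435913086), (47.76654052734375, 14.018148422241211), 42.1458740234375)
rim z [80.47858475 84.92362496 87.44378925]
(array([ 39,  43,  42,  46,  45,  45,  84,  82,  66,  42,  62, 362, 706,
       444, 372, 324,  54,   6,   0]), array([60, 62, 64, 66, 68, 70, 72, 74, 76, 78, 80, 82, 84, 86, 88, 90, 92,
       94, 96, 98]))
((508.4923095703125, 80.55516815185547), (182.79750061035156, 135.240478515625), 11.779677391052246)
```

>>> drive_tool --series '[85,0,0.72,-0.7,-2,0,0,85,0,1.44,-1.4,-4,0,0,85,0,2.16,-2.1,-6,0,0,85,0,2.88,-2.8,-8,0,0,85,0,3.6,-3.5,-10,0,0]'

```text
t: 1.52
ee_pos: [391.5, -397.4, 231.7]
orientation: [0.246, 1.556, -0.248]
ft_force: [-0.3, -0.9, 0.2]
width: 85.1
```

>>> drive_tool --series '[85,0,1,0.1,-2,0,0,85,0,2,0.2,-4,0,0,85,0,3,0.3,-6,0,0,85,0,4,0.4,-8,0,0,85,0,5,0.5,-10,0,0]'

```text
t: 2.15
ee_pos: [514.5, -122.2, 231.8]
orientation: [-0.437, 1.525, 0.436]
ft_force: [1.7, -0.3, -0.5]
width: 84.9
```

>>> drive_tool --series '[50,0.1,0,0,-2,0,0,50,0.2,0,0,-4,0,0,50,0.3,0,0,-6,0,0,50,0.4,0,0,-8,0,0,50,0.5,0,0,-10,0,0]'

```text
t: 2.78
ee_pos: [513.8, -124.0, 201.3]
orientation: [-1.106, 1.272, 1.105]
ft_force: [0.3, -0.4, 0.0]
width: 49.9
```

>>> drive_tool --series '[50,0.1,0,0,-2,0,0,50,0.2,0,0,-4,0,0,50,0.2,0,0,-6,0,0,50,0.2,0,0,-8,0,0,50,0.2,0,0,-10,0,0]'

```text
t: 3.4
ee_pos: [513.8, -124.1, 189.4]
orientation: [-1.725, 0.769, 1.724]
ft_force: [0.5, -0.3, -0.6]
width: 49.8
```

```bash
cat >> h.py <<'E'
def tgt(pos,zang):
    """shift (units) and x-turn (units) to a pointing-down pose with tool z at angle zang deg"""
    s=state(); M=R.from_rotvec(s['orientation']).as_matrix()
    d=M.T@(np.array(pos)-s['ee_pos'])
    T=np.array([[0,-np.sin(np.radians(zang)),np.cos(np.radians(zang))],[0,np.cos(np.radians(zang)),np.sin(np.radians(zang))],[-1,0,0]])
    rv=R.from_matrix(M.T@T).as_rotvec(degrees=True)
    print('pos',s['ee_pos'].round(1),'zang',np.degrees(np.arctan2(M[1,2],M[0,2])).round(2),'tilt',np.degrees(np.arccos(-M[2,0])).round(2),'j',np.round(s['joints'],2),'F',np.round(s['ft_force'],1),'T',np.round(s['ft_torque'],2),'w',round(float(s['width']),1),'t',s['t'])
    print('shift units',(d/60).round(3),'mm',d.round(1),'turn units',(rv/5).round(2))
E
python3 - <<'E'
from h import *
tgt([538.8,-74.4,113],132.15)
E
```

```text
pos [ 513.8 -124.1  189.4] zang 131.94 tilt 0.03 j [ 0.81  0.55 -0.91  2.06  0.61  0.82  1.84] F [ 0.5 -0.3 -0.6] T [ 0.01 -0.04 -0.02] w 49.8 t 3.4
shift units [ 1.273 -0.864  0.338] mm [ 76.4 -51.8  20.3] turn units [-0.04 -0.01 -0.  ]
```

>>> drive_tool --series '[50,0,-0.5,0.2,0,0,0,50,0.2,-0.86,0.34,0,0,0,50,0.35,-0.86,0.34,0,0,0,50,0.35,-0.86,0.34,0,0,0,50,0.35,-0.86,0.34,0,0,0]'

```text
t: 4.03
ee_pos: [538.2, -75.5, 168.2]
orientation: [-1.72, 0.775, 1.721]
ft_force: [-0.1, -0.4, 0.3]
width: 50.3
```

Run:
```python
from h import *
tgt([538.8,-74.4,113],132.15)
c=capture('scene'); im=c['img'][:,:,::-1][130:320,150:400]; cv2.imwrite('pics/s1.png',cv2.resize(im,None,fx=3,fy=3))
c=capture('top'); im=c['img'][:,:,::-1][100:280,150:400]; cv2.imwrite('pics/t1.png',cv2.resize(im,None,fx=3,fy=3))
```

```text
pos [538.2 -75.5 168.2] zang 131.55 tilt 0.07 j [ 0.68  0.59 -0.87  2.04  0.64  0.8   1.71] F [-0.1 -0.4  0.3] T [ 0.01 -0.07 -0.  ] w 50.3 t 4.025
shift units [ 0.92  -0.021  0.007] mm [55.2 -1.2  0.4] turn units [-0.12 -0.   -0.01]
```

View pics/s1.png

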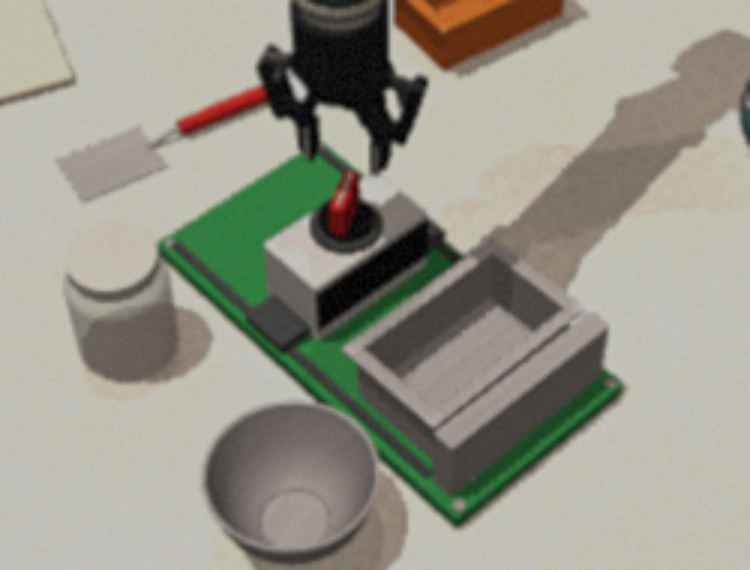

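View pics/t1.png

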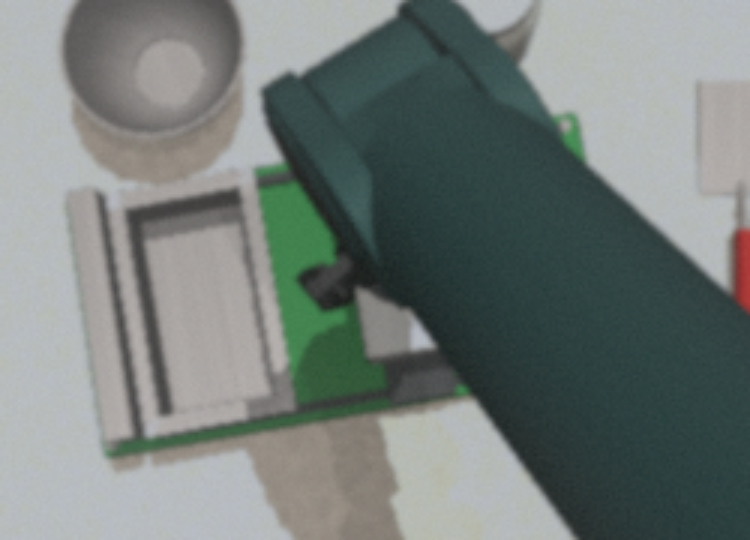

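>>> drive_tool --series '[50,0.3,-0.02,0,-0.1,0,0,50,0.6,-0.02,0,-0.1,0,0,50,0.8,-0.02,0,-0.1,0,0,50,0.92,-0.02,0,-0.1,0,0,50,0.92,-0.02,0,-0.1,0,0]'

```text
t: 4.75
ee_pos: [539.2, -73.2, 112.4]
orientation: [-1.726, 0.766, 1.729]
ft_force: [0.0, 0.3, 0.1]
width: 49.7
```

>>> drive_tool --series '[25,0,0,0,0,0,0,15,0,0,0,0,0,0,5,0,0,0,0,0,0,5,0,0,0,0,0,0,5,0,0,0,0,0,0]' --grip_force 60

```text
t: 5.38
ee_pos: [540.3, -73.5, 113.7]
orientation: [-1.728, 0.766, 1.725]
ft_force: [1.1, -1.5, 5.7]
width: 12.7
```

Run:
```python
from h import *
y=np.array([-np.sin(np.radians(11.1)),np.cos(np.radians(11.1)),0])
tgt(np.array([538.8,-74.4,113])+64*y,132.15)
M=R.from_rotvec(state()['orientation']).as_matrix(); print('ydir tool',(M.T@y).round(3))
```

```text
pos [540.3 -73.5 113.7] zang 132.14 tilt 0.09 j [ 0.62  0.66 -0.8   2.08  0.75  0.71  1.63] F [ 1.1 -1.5  5.7] T [-0.16 -0.1   0.05] w 12.7 t 5.375
shift units [ 0.011 -0.521  0.919] mm [  0.7 -31.2  55.2] turn units [-0.   -0.01  0.01]
ydir tool [-0.001 -0.516  0.857]
```

>>> drive_tool --series '[5,0,-0.08,0.13,0,0,0,5,0,-0.16,0.26,0,0,0,5,0,-0.24,0.4,0,0,0,5,0,-0.34,0.57,0,0,0,5,0,-0.34,0.57,0,0,0]'

```text
t: 6.0
ee_pos: [532.4, -33.1, 113.7]
orientation: [-1.728, 0.764, 1.726]
ft_force: [-0.4, 1.4, 6.5]
width: 13.1
```

```bash
cat > st.py <<'E'
from h import *
y=np.array([-np.sin(np.radians(11.1)),np.cos(np.radians(11.1)),0])
p0=np.array([539.5,-73.6,113])
s=state(); tgt(p0+64*y,132.15)
print('travel',((s['ee_pos']-p0)@y).round(2),'Fy',round(float(np.dot(s['ft_force'],y)),2))
E
python3 st.py
python3 - <<'E'
from h import *
c=capture('top'); im=c['img'][:,:,::-1][100:280,150:400]; cv2.imwrite('pics/t2.png',cv2.resize(im,None,fx=3,fy=3))
c=capture('scene'); im=c['img'][:,:,::-1][130:320,150:400]; cv2.imwrite('pics/s2.png',cv2.resize(im,None,fx=3,fy=3))
E
```

```text
pos [532.4 -33.1 113.7] zang 132.21 tilt 0.12 j [ 0.55  0.65 -0.8   2.1   0.75  0.69  1.55] F [-0.4  1.4  6.5] T [ 0.25  0.02 -0.04] w 13.1 t 6.0
shift units [ 0.012 -0.185  0.334] mm [  0.7 -11.1  20.1] turn units [ 0.01 -0.    0.02]
travel 41.08 Fy 1.47
```

View pics/t2.png

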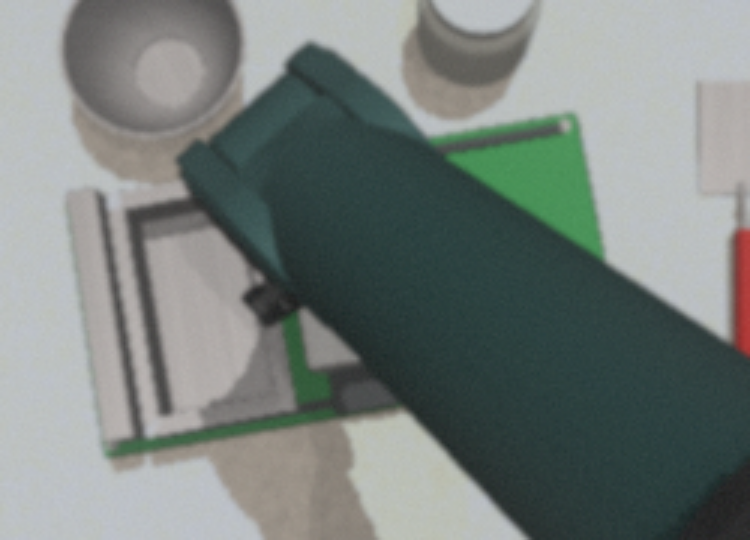

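View pics/s2.png

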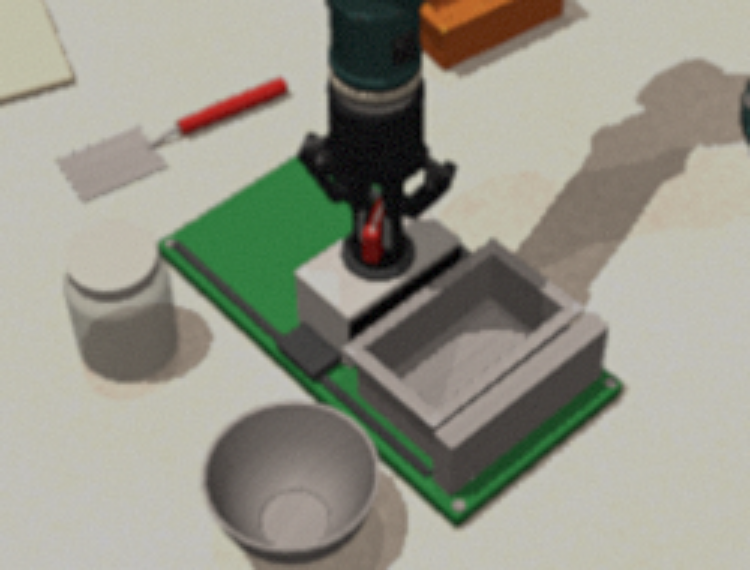

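>>> drive_tool --series '[5,0,-0.03,0.045,0,0,0,5,0,-0.055,0.09,0,0,0,5,0,-0.08,0.13,0,0,0,5,0,-0.105,0.17,0,0,0,5,0,-0.105,0.17,0,0,0]'

```text
t: 6.72
ee_pos: [530.5, -23.3, 113.7]
orientation: [-1.728, 0.767, 1.725]
ft_force: [1.2, -2.4, 7.8]
width: 13.2
```

```bash
python3 st.py
```

```text
pos [530.5 -23.3 113.7] zang 132.11 tilt 0.1 j [ 0.53  0.65 -0.79  2.11  0.75  0.69  1.53] F [ 1.2 -2.4  7.8] T [-0.34 -0.14  0.02] w 13.2 t 6.725
shift units [ 0.011 -0.098  0.192] mm [ 0.7 -5.9 11.5] turn units [-0.01 -0.02  0.  ]
travel 51.13 Fy -2.57
```

>>> drive_tool --series '[5,0,-0.01,0.02,0,0,0,5,0,-0.02,0.035,0,0,0,5,0,-0.03,0.05,0,0,0,5,0,-0.035,0.057,0,0,0,5,0,-0.035,0.057,0,0,0]'

```text
t: 7.35
ee_pos: [529.9, -20.0, 113.7]
orientation: [-1.729, 0.768, 1.725]
ft_force: [0.7, -2.8, 6.8]
width: 12.9
```

```bash
python3 st.py
```

```text
pos [529.9 -20.  113.7] zang 132.1 tilt 0.15 j [ 0.52  0.65 -0.79  2.11  0.75  0.69  1.52] F [ 0.7 -2.8  6.8] T [-0.52 -0.19 -0.01] w 12.9 t 7.35
shift units [ 0.011 -0.069  0.145] mm [ 0.7 -4.2  8.7] turn units [-0.01 -0.03 -0.  ]
travel 54.4 Fy -2.85
```

>>> drive_tool --series '[5,0,-0.01,0.02,0,0,0,5,0,-0.02,0.035,0,0,0,5,0,-0.03,0.05,0,0,0,5,0,-0.035,0.057,0,0,0,5,0,-0.035,0.057,0,0,0]'

```text
t: 7.98
ee_pos: [529.4, -17.6, 113.7]
orientation: [-1.73, 0.771, 1.724]
ft_force: [1.3, -4.7, 8.0]
width: 13.3
```

```bash
python3 st.py
```

```text
pos [529.4 -17.6 113.7] zang 132.04 tilt 0.26 j [ 0.51  0.65 -0.79  2.11  0.75  0.69  1.51] F [ 1.3 -4.7  8. ] T [-1.09 -0.31  0.04] w 13.3 t 7.975
shift units [ 0.01  -0.048  0.108] mm [ 0.6 -2.9  6.5] turn units [-0.02 -0.05 -0.02]
travel 56.93 Fy -4.82
```

>>> drive_tool --series '[5,0,-0.01,0.015,0,0,0,5,0,-0.015,0.025,0,0,0,5,0,-0.02,0.035,0,0,0,5,0,-0.025,0.043,0,0,0,5,0,-0.025,0.043,0,0,0]'

```text
t: 8.6
ee_pos: [528.9, -15.2, 113.7]
orientation: [-1.73, 0.772, 1.724]
ft_force: [2.1, -6.3, 8.5]
width: 13.0
```

```bash
python3 st.py;  python3 - <<'E'
from h import *
c=capture('top'); im=c['img'][:,:,::-1][100:280,150:400]; cv2.imwrite('pics/t3.png',cv2.resize(im,None,fx=3,fy=3))
c=capture('scene'); im=c['img'][:,:,::-1][130:320,150:400]; cv2.imwrite('pics/s3.png',cv2.resize(im,None,fx=3,fy=3))
E
```

```text
pos [528.9 -15.2 113.7] zang 132.02 tilt 0.3 j [ 0.51  0.65 -0.79  2.11  0.75  0.69  1.51] F [ 2.1 -6.3  8.5] T [-1.24 -0.32  0.02] w 13.0 t 8.6
shift units [ 0.011 -0.027  0.074] mm [ 0.6 -1.6  4.4] turn units [-0.03 -0.05 -0.03]
travel 59.38 Fy -6.61
```

View pics/t3.png

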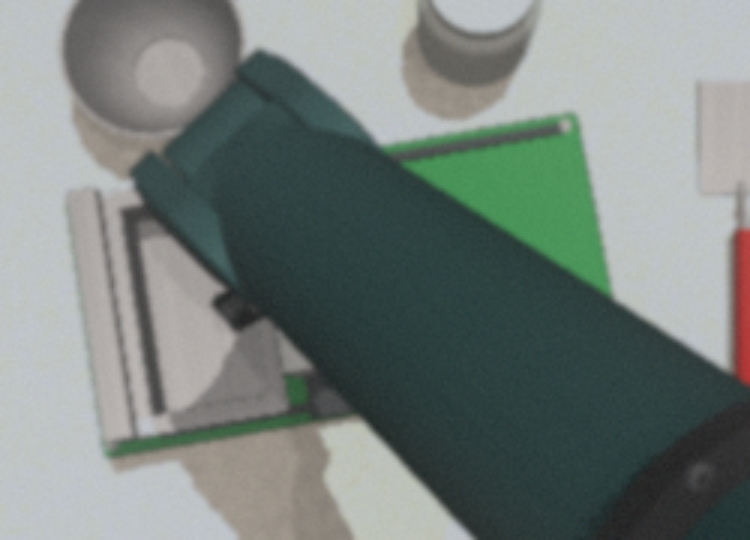

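View pics/s3.png

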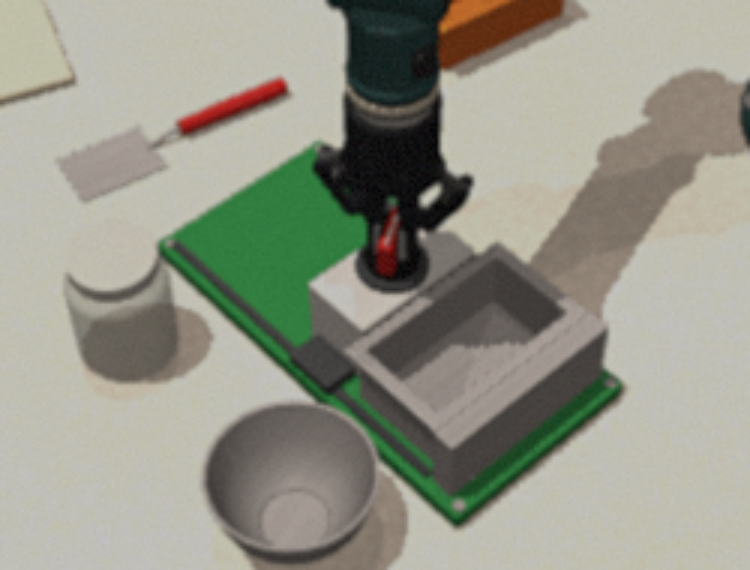

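>>> drive_tool --series '[5,0,-0.005,0.01,0,0,0,5,0,-0.01,0.015,0,0,0,5,0,-0.015,0.025,0,0,0,5,0,-0.02,0.034,0,0,0,5,0,-0.02,0.034,0,0,0]'

```text
t: 9.32
ee_pos: [528.6, -13.3, 113.7]
orientation: [-1.73, 0.773, 1.723]
ft_force: [2.9, -6.5, 6.8]
width: 13.0
```

```bash
python3 st.py
```

```text
pos [528.6 -13.3 113.7] zang 132.01 tilt 0.34 j [ 0.5   0.65 -0.79  2.11  0.75  0.69  1.5 ] F [ 2.9 -6.5  6.8] T [-1.41 -0.39  0.05] w 13.0 t 9.325
shift units [ 0.011 -0.01   0.046] mm [ 0.7 -0.6  2.8] turn units [-0.03 -0.06 -0.03]
travel 61.29 Fy -6.9
```

>>> drive_tool --series '[5,0,-0.005,0.01,0,0,0,5,0,-0.01,0.015,0,0,0,5,0,-0.015,0.025,0,0,0,5,0,-0.02,0.034,0,0,0,5,0,-0.02,0.034,0,0,0]'

```text
t: 9.95
ee_pos: [528.5, -13.1, 113.7]
orientation: [-1.732, 0.777, 1.722]
ft_force: [2.5, -9.3, 8.4]
width: 13.5
```

```bash
python3 st.py
```

```text
pos [528.5 -13.1 113.7] zang 131.94 tilt 0.52 j [ 0.5   0.64 -0.79  2.11  0.75  0.69  1.5 ] F [ 2.5 -9.3  8.4] T [-2.08 -0.64  0.04] w 13.5 t 9.95
shift units [ 0.011 -0.01   0.044] mm [ 0.6 -0.6  2.6] turn units [-0.04 -0.09 -0.06]
travel 61.45 Fy -9.59
```

>>> drive_tool --series '[5,0,-0.005,0.01,0,0,0,5,0,-0.01,0.015,0,0,0,5,0,-0.015,0.025,0,0,0,5,0,-0.02,0.034,0,0,0,5,0,-0.02,0.034,0,0,0]'

```text
t: 10.58
ee_pos: [528.5, -13.0, 113.7]
orientation: [-1.733, 0.781, 1.721]
ft_force: [4.3, -12.9, 9.4]
width: 12.7
```

```bash
python3 st.py;  python3 - <<'E'
from h import *
c=capture('top'); im=c['img'][:,:,::-1][150:260,160:260]; cv2.imwrite('pics/t4.png',cv2.resize(im,None,fx=5,fy=5))
c=capture('scene'); im=c['img'][:,:,::-1][200:300,230:370]; cv2.imwrite('pics/s4.png',cv2.resize(im,None,fx=5,fy=5))
E
```

```text
pos [528.5 -13.  113.7] zang 131.86 tilt 0.71 j [ 0.5   0.64 -0.78  2.11  0.75  0.69  1.49] F [  4.3 -12.9   9.4] T [-2.91 -0.84  0.06] w 12.7 t 10.575
shift units [ 0.01  -0.008  0.042] mm [ 0.6 -0.5  2.5] turn units [-0.06 -0.12 -0.08]
travel 61.6 Fy -13.53
```

View pics/t4.png

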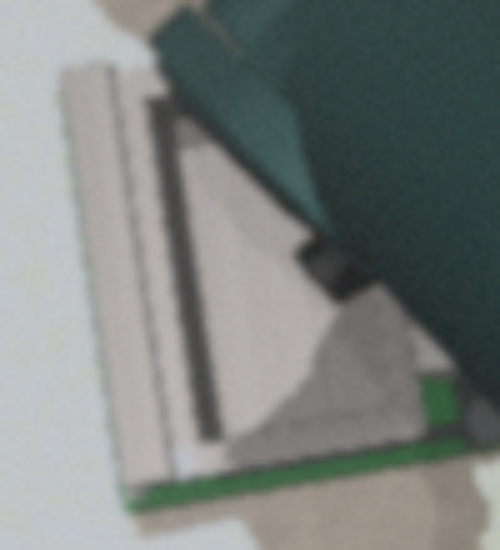

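View pics/s4.png

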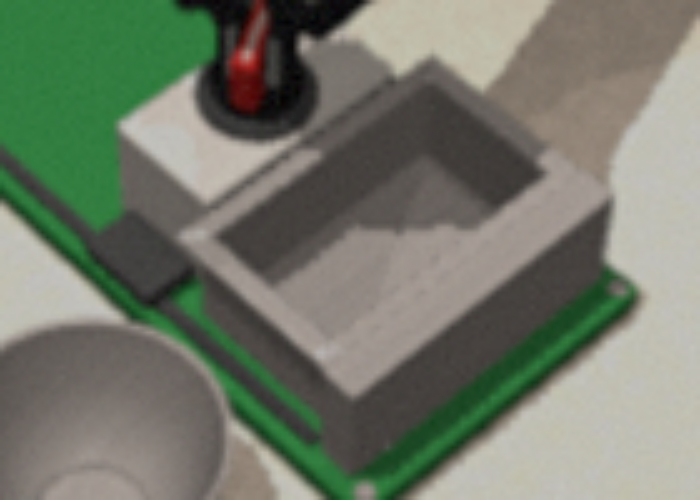

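>>> drive_tool --series '[5,0,0.01,-0.017,0,0,0,5,0,0.02,-0.034,0,0,0,5,0,0.02,-0.034,0,0,0,5,0,0.02,-0.034,0,0,0,5,0,0.02,-0.034,0,0,0]'

```text
t: 11.3
ee_pos: [528.5, -13.1, 113.7]
orientation: [-1.731, 0.777, 1.722]
ft_force: [2.7, -9.6, 8.9]
width: 12.7
```

```bash
python3 st.py
```

```text
pos [528.5 -13.1 113.7] zang 131.92 tilt 0.51 j [ 0.5   0.64 -0.79  2.11  0.75  0.69  1.5 ] F [ 2.7 -9.6  8.9] T [-2.08 -0.59 -0.01] w 12.7 t 11.3
shift units [ 0.011 -0.009  0.044] mm [ 0.6 -0.6  2.6] turn units [-0.05 -0.09 -0.05]
travel 61.47 Fy -9.9
```

>>> drive_tool --series '[5,0,0,0,0.4,0,0,5,0,0,0,0.8,0,0,5,0,0,0,1.2,0,0,5,0,0,0,1.6,0,0,5,0,0,0,1.6,0,0]'

```text
t: 11.92
ee_pos: [528.5, -13.1, 113.7]
orientation: [-1.637, 0.876, 1.627]
ft_force: [3.6, -9.1, 8.2]
width: 12.9
```

```bash
python3 st.py
```

```text
pos [528.5 -13.1 113.7] zang 123.9 tilt 0.51 j [ 0.48  0.63 -0.75  2.12  0.72  0.67  1.39] F [ 3.6 -9.1  8.2] T [-2.16 -0.68  0.04] w 12.9 t 11.925
shift units [ 0.011 -0.003  0.045] mm [ 0.6 -0.2  2.7] turn units [-1.65 -0.09 -0.05]
travel 61.43 Fy -9.58
```

>>> drive_tool --series '[5,0,0,0,0.4,0,0,5,0,0,0,0.8,0,0,5,0,0,0,1.2,0,0,5,0,0,0,1.6,0,0,5,0,0,0,1.6,0,0]'

```text
t: 12.55
ee_pos: [528.5, -13.2, 113.6]
orientation: [-1.541, 0.967, 1.53]
ft_force: [3.2, -8.9, 7.0]
width: 12.6
```

```bash
python3 st.py
```

```text
pos [528.5 -13.2 113.6] zang 115.9 tilt 0.49 j [ 0.45  0.62 -0.72  2.12  0.7   0.65  1.27] F [ 3.2 -8.9  7. ] T [-2.16 -0.69 -0.  ] w 12.6 t 12.55
shift units [0.01  0.003 0.045] mm [0.6 0.2 2.7] turn units [-3.25 -0.09 -0.04]
travel 61.43 Fy -9.33
```

>>> drive_tool --series '[5,0,0,0,0.4,0,0,5,0,0,0,0.8,0,0,5,0,0,0,1.2,0,0,5,0,0,0,1.6,0,0,5,0,0,0,1.6,0,0]'

```text
t: 13.18
ee_pos: [528.6, -13.2, 113.7]
orientation: [-1.442, 1.051, 1.431]
ft_force: [3.2, -9.4, 8.0]
width: 13.0
```

```bash
python3 st.py
```

```text
pos [528.6 -13.2 113.7] zang 107.89 tilt 0.49 j [ 0.43  0.61 -0.68  2.12  0.67  0.64  1.16] F [ 3.2 -9.4  8. ] T [-2.18 -0.73 -0.05] w 13.0 t 13.175
shift units [0.011 0.01  0.045] mm [0.7 0.6 2.7] turn units [-4.85 -0.09 -0.03]
travel 61.37 Fy -9.83
```

>>> drive_tool --series '[5,0,0,0,0.4,0,0,5,0,0,0,0.8,0,0,5,0,0,0,1.2,0,0,5,0,0,0,1.6,0,0,5,0,0,0,1.6,0,0]'

```text
t: 13.8
ee_pos: [528.6, -13.3, 113.7]
orientation: [-1.342, 1.128, 1.33]
ft_force: [3.2, -9.7, 7.7]
width: 13.2
```

```bash
cat > st2.py <<'E'
from h import *
T=[];Z=[];W=[]
for i in range(4):
    s=state(); T.append(s['ft_torque'][2]); M=R.from_rotvec(s['orientation']).as_matrix(); Z.append(np.degrees(np.arctan2(M[1,2],M[0,2])))
    if i<3: capture('scene')
y=np.array([-np.sin(np.radians(11.1)),np.cos(np.radians(11.1)),0])
print('t',s['t'],'Tz',np.round(T,3),'mean',np.mean(T).round(3),'zang',np.mean(Z).round(2),'pos',s['ee_pos'].round(1),'Fy',np.round(s['ft_force']@y,1),'F',s['ft_force'].round(1),'trav',((s['ee_pos']-[539.5,-73.6,113])@y).round(2))
E
python3 st2.py
```

```text
t 13.95 Tz [-0.047 -0.016 -0.017 -0.013] mean -0.023 zang 99.89 pos [528.6 -13.2 113.7] Fy -10.9 F [  3.9 -10.3   7.5] trav 61.33
```

>>> drive_tool --series '[5,0,0,0,0.4,0,0,5,0,0,0,0.8,0,0,5,0,0,0,1.2,0,0,5,0,0,0,1.6,0,0,5,0,0,0,1.6,0,0]'

```text
t: 14.58
ee_pos: [528.6, -13.3, 113.7]
orientation: [-1.24, 1.198, 1.228]
ft_force: [2.4, -10.0, 7.3]
width: 13.0
```

```bash
python3 st2.py
```

```text
t 14.725 Tz [-0.023 -0.006 -0.036 -0.014] mean -0.02 zang 91.89 pos [528.6 -13.3 113.7] Fy -10.9 F [  4.  -10.3   7. ] trav 61.26
```

>>> drive_tool --series '[5,0,0,0,0.4,0,0,5,0,0,0,0.8,0,0,5,0,0,0,1.2,0,0,5,0,0,0,1.6,0,0,5,0,0,0,1.6,0,0]'

```text
t: 15.35
ee_pos: [528.6, -13.3, 113.7]
orientation: [-1.138, 1.261, 1.126]
ft_force: [3.8, -11.3, 6.8]
width: 12.9
```

```bash
python3 st2.py
```

```text
t 15.5 Tz [0.206 0.19  0.235 0.271] mean 0.226 zang 83.98 pos [528.6 -13.3 113.7] Fy -10.1 F [ 4.2 -9.5  5.7] trav 61.23
```

>>> drive_tool --series '[5,0,0,0,0.4,0,0,5,0,0,0,0.8,0,0,5,0,0,0,1.2,0,0,5,0,0,0,1.6,0,0,5,0,0,0,1.6,0,0]'

```text
t: 16.12
ee_pos: [528.6, -13.3, 113.7]
orientation: [-1.034, 1.318, 1.021]
ft_force: [3.6, -10.0, 6.2]
width: 13.0
```

```bash
python3 st2.py
```

```text
t 16.275 Tz [0.239 0.246 0.236 0.269] mean 0.247 zang 75.98 pos [528.6 -13.3 113.7] Fy -10.4 F [ 3.6 -9.9  6.3] trav 61.25
```

>>> drive_tool --series '[5,0,0,0,0.9,0,0,5,0,0,0,1.8,0,0,5,0,0,0,2.7,0,0,5,0,0,0,3.6,0,0,5,0,0,0,3.6,0,0]'

```text
t: 16.9
ee_pos: [528.6, -13.4, 113.7]
orientation: [-0.795, 1.425, 0.782]
ft_force: [4.6, -10.8, 6.0]
width: 13.1
```

```bash
python3 st2.py
python3 - <<'E'
from h import *
c=capture('scene'); im=c['img'][:,:,::-1][160:300,220:370]; cv2.imwrite('pics/s5.png',cv2.resize(im,None,fx=5,fy=5)[:600])
E
```

```text
t 17.05 Tz [0.224 0.198 0.2   0.292] mean 0.229 zang 57.98 pos [528.6 -13.4 113.7] Fy -11.3 F [  4.4 -10.6   6. ] trav 61.16
```

View pics/s5.png

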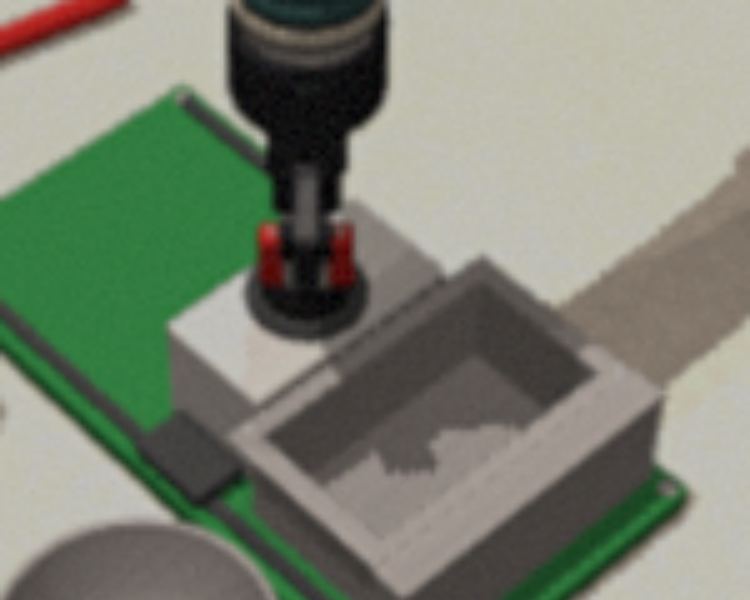

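>>> drive_tool --series '[5,0,-0.015,-0.015,0,0,0,5,0,-0.03,-0.03,0,0,0,5,0,-0.045,-0.05,0,0,0,5,0,-0.045,-0.05,0,0,0,5,0,-0.045,-0.05,0,0,0]'

```text
t: 17.73
ee_pos: [528.7, -13.7, 113.7]
orientation: [-0.793, 1.422, 0.787]
ft_force: [1.4, -4.7, 6.2]
width: 13.3
```

```bash
python3 st2.py
```

```text
t 17.875 Tz [0.22  0.154 0.134 0.207] mean 0.179 zang 58.1 pos [528.7 -13.7 113.7] Fy -5.5 F [ 1.9 -5.2  5.5] trav 60.84
```

>>> drive_tool --series '[20,0,0,0,0,0,0,35,0,0,0,0,0,0,50,0,0,0,0,0,0,50,0,0,0,0,0,0,50,0,0,0,0,0,0]'

```text
t: 18.5
ee_pos: [527.1, -10.9, 113.0]
orientation: [-0.791, 1.422, 0.791]
ft_force: [-0.0, -0.7, -0.0]
width: 50.1
```

>>> drive_tool --series '[50,-0.2,0,0,0,0,0,50,-0.6,0,0,0,0,0,50,-1.2,0,0,0,0,0,50,-1.8,0,0,0,0,0,50,-1.8,0,0,0,0,0]'

```text
t: 19.12
ee_pos: [529.5, -10.6, 224.6]
orientation: [-0.793, 1.416, 0.787]
ft_force: [1.0, 0.6, 0.6]
width: 50.3
```

```bash
python3 st2.py
```

```text
t 19.275 Tz [-0.038  0.029  0.032  0.021] mean 0.011 zang 58.14 pos [526.5 -11.3 220.8] Fy 0.0 F [-0.2 -0.  -0.1] trav 63.61
```

>>> drive_tool --series '[50,0,-0.5,-0.8,0,0,0,50,0,-1,-1.6,0,0,0,50,0,-1.5,-2.4,0,0,0,50,0,-2,-3.2,0,0,0,50,0,-2.5,-4,0,0,0]'

```text
t: 19.9
ee_pos: [526.9, -295.5, 219.5]
orientation: [-0.789, 1.424, 0.793]
ft_force: [0.5, 0.0, 0.5]
width: 50.0
```

Run:
```python
from h import *
c=capture('top'); im=c['img'][:,:,::-1]; cv2.imwrite('pics/t6.png',cv2.resize(im[120:265,155:370],None,fx=3.6,fy=3.6,interpolation=cv2.INTER_CUBIC))
P=cloud(c); z=P[:,2]
th=np.radians(11.1); ex=np.array([np.cos(th),np.sin(th)]); ey=np.array([-np.sin(th),np.cos(th)])
m=(z>130)&(z<146)&(P[:,0]<600)&(P[:,0]>480)&(P[:,1]>-60);r=cv2.minAreaRect(P[m][:,:2].astype(np.float32));print('knob',m.sum(),r)
print('travel',(np.array(r[0])-[538.8,-74.4])@ey)
m=(z>88.8)&(z<96)&(P[:,1]<40)&(P[:,1]>-90)&(P[:,0]<620);print('jaw',m.sum(),cv2.minAreaRect(P[m][:,:2].astype(np.float32)))
# board -y end, stop
m=(z>12)&(z<27)&(P[:,1]<-60)&(P[:,0]<680); q=P[m][:,:2]; a=q@ey; print('board -y end s',np.percentile(a,[0.2,1]))
for c0 in ['bowl','tub','scraper']:
  for d in search_frame(c,c0)[:1]: print(c0,d['p'],np.round(d['centre']))
s=state();print(s['t'],s['ee_pos'].round())
```

```text
knob 177 ((527.1051025390625, -14.166553497314453), (14.106350898742676, 47.860374450683594), 59.2123908996582)
travel 61.35816383755321
jaw 1302 ((514.8797607421875, -1.9059257507324219), (148.8380889892578, 98.54765319824219), 11.18195629119873)
board -y end s [-332.21437667 -330.43605689]
bowl 0.91 [200. 116.]
tub 0.89 [308. 102.]
scraper 0.65 [399. 148.]
20.1 [ 527. -295.  219.]
```

View pics/t6.png

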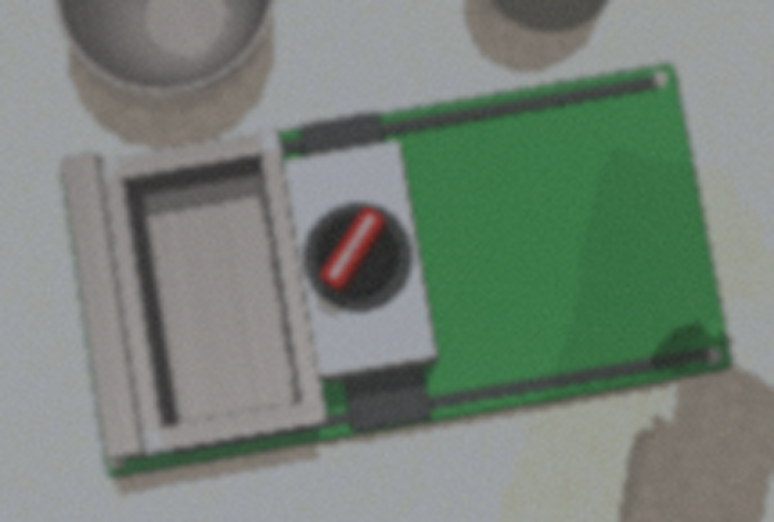

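Run:
```python
from h import *
c=capture('scene'); cv2.imwrite('pics/s7.png',cv2.resize(c['img'][:,:,::-1][130:320,150:400],None,fx=3,fy=3))
print(job_done(), state()['t'])
```

```text
the job is handed in; nothing more can be done
the job is handed in; nothing more can be done
```

View pics/s7.png

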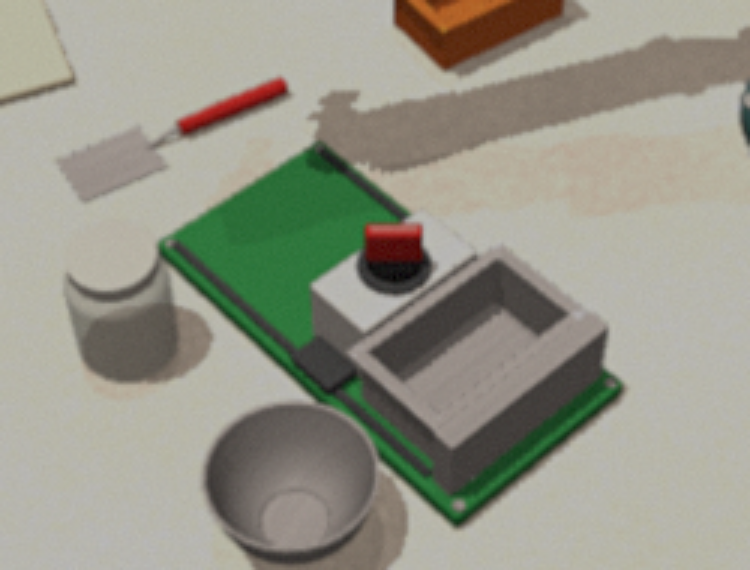

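I pulled the jaw by its knob until the pan was up against the stop, locked it, let go, moved the arm clear, and handed the job in at about 20 s of the 64 s allowed. No verdict is reported.

- **Seating:** The jaw stopped after about 61.4 mm while the pulling force rose to at most about 14 N. The pictures show no gap between pan and stop or between jaw and pan. From the last top picture the jaw is at y ≈ 16 mm in the holder's frame (seated is 17 mm). I did not measure the pan's angle or its y separately, only judged them by eye and by the force.
- **Locking:** The knob went stiff between 40 and 48 degrees of turn, where the torque jumped from about 0 to about 0.23 N m. I stopped the tool at 74 degrees. The red bar in the top picture before and after turned 73 degrees, 1 less than the tool. That is about 25 to 34 degrees past the bite.
- **Bystanders:** In the last scene picture the bowl, tub and scraper look unmoved, and nothing I did went near them. The networks' pixel positions for the tub and scraper in the top view differed by 3 to 5 pixels from those at the start. I put that down to detection scatter, and did not check it further.

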